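# Open the label-remover jar in the rack well and hold its lid over it

## Robot

A 6-joint arm with a two-finger parallel gripper is mounted at the origin on the work surface. World frame = base frame: x ahead of the robot, y to its left, z up, the work surface at z = 0. Lengths are in m, angles in rad, forces in N, time in s.
With the tool pointing down it reaches from about 0.35 to 0.775 m from the base axis. Payload 5.5 kg.
Tool frame: the origin (TCP) lies at the very end of the fingers, on their centre line; the grasp point (between the pads) lies 19 mm behind it (env.grip_depth is the distance from the TCP to the grasp point, in m); z points along the fingers, y is the direction in which the jaws open and shut (so a half turn about z gives the same grasp; the last joint's range is limited). The gripper opens to 85 mm and grips with 20 to 120 N. Pads are 22 mm wide; open, the fingers measure 114 mm over their backs; the gripper's body (76 mm by 85 mm) begins 54 mm behind the grasp point. The pads swing forward as they close: fully open they stand 13 mm farther back than shut.
Start: joints at [1.071, 0.313, 0.046, 1.304, 0, 1.431], TCP at [0.202, 0.538, 0.196] pointing down, gripper open.
Joint ranges: [-2.76, 2.76], [-0.86, 1.69], [-1.03, 1.26], [-2.2, 2.34], [-1.47, 1.5], [-3.14, 3.14]. Speed limits (rad/s): [2.57, 2.57, 3.14, 3.14, 3.14, 3.14].

## Interface

Orientations are given as a unit quaternion [w, x, y, z].
In Python, from workcell import env gives the robot as it stands.
- The arm moves only by the tool step_arm, never from a script. Its argument "series" is a list of rows, each a list of 3 entries, a list of its own where there are three numbers: the shift along the world's x, y, z in cm, then the turn about the world's z in rad, then the closure in counts, from 0 (fully open) to 255 (shut). A call has 1 to 5 rows; each row is the pose to reach, as a shift and turn from the pose measured when the call began; what a row does not reach only later rows make up. A row lasts 1/8 s, in which the tool goes at most 62.5 mm and 10.7 degrees, less where a joint would pass 70% of its speed; a pose out of reach is approached as far as the arm can. A call with a gripper value outside its range is refused whole. The fingers move at their own pace and stop on an object; "newtons" is the grip in N (left out, the last holds). Time passes only in rows, so rows that repeat a pose let the fingers close. It gives the time, the measured TCP pose, the force and the opening at its end, in the units of the state.
- env.get_state(): the state, without advancing time (a new reading comes with each control period).
- env.read_camera(name): name is "side" or "top" or "wrist"; returns a dict with "frame" (480x640x3 uint8, red, green, blue), "vertical_fov" (degrees; the focal length in pixels is half the picture's height over the tangent of half this angle, whatever the lens; pixels are square), "cx", "cy" (the principal point, pixels), "camera_from_world" (4x4, takes a point from world to camera coordinates). Camera axes: x right, y down, z forward; pixel columns grow to the right and rows downward; lengths in m; the calibration is good to about 2 mm. A picture is of the moment at which its call begins. There is no depth.
- env.hand_in(): hands the job in, once; it reports no verdict.
The state is a dict: "clock": time; "joint_pos": joint angles; "qvel": joint speeds; "tau": joint torques, N m; "tcp_pos": TCP position; "orientation": TCP orientation; "wrist_force": force on the tool from outside, world axes, zero at the start; "ft_torque": the same for the moment, N m; "finger_gap": finger opening in m.
Only numpy, scipy, OpenCV 4.12 (cv2) and the standard library are available. Lean on these libraries where they do the work, as an engineer would, in place of code of your own. Each camera call takes 0.05 s, during which the arm holds its last target.

## Task

Get the jar of label-remover paste ready for cleaning disc cases: stand the square amber jar upright in the square well of the plywood rack, setting it fully home and not dropping it in, so that the well braces it against turning. Then unscrew its tight white lid there, turning only until the threads let go and not forcing it on against the stop beyond; lift it off and finish while still holding the lid level just above the open jar's mouth, a finger's breadth or two clear of it, with the jar left standing home in the well. Do not knock over the jar or disturb the bottle, the label roll and the disc cases.

Things in the scene. Friction and masses are not known exactly. Their poses are not given: they have to be found in the camera images.
- jar: Amber plastic jar, cream label band; body 56 mm square (corner radius 6 mm), 54 mm high, lowest 8 mm tapered in to 46 mm; round neck above. 0.2 to 0.45 kg, loose. Origin: centre of its underside; z up, x and y square to its flat sides (a quarter turn looks the same). It can be carried by its closed lid.
- lid: White ribbed twist-off lid, 57 mm diameter, 26 mm high, 35 g. Origin: centre of its lower edge, z up its axis. Closed, this edge is 58 mm above the jar's underside (4 mm above its shoulder), the top 84 mm above it; its x axis is then within 0.1 rad of the jar's. Tight: 0.3 to 0.5 Nm to turn. Opens anticlockwise seen from above, rising 1 mm.
- rack: Plywood bench rack screwed to the table, base board 94 mm (its x) by 226 mm (its y), 8 mm thick. At its -y end a square well, at its +y end a tool trough 28 mm high with a marker pen and a yellow scraper lying in it (fixed). Origin: centre of the base's underside; z up.
- well (a point): Centre of the well's floor, 8 mm above the table, 58 mm from the rack's origin towards its -y; axes as the rack's. The well is 60.5 mm square inside, walls 10 mm thick, rim 32 mm above this floor. A jar in it can turn about 0.1 rad before its corners jam on the walls.
- bottle: Bystander: blue cleaner bottle with a grey cap, 46 mm diameter, 114 mm high, loose. Origin: centre of its underside. It may stand on either side of the jar.
- roll: Bystander: yellow roll of price labels lying flat, 60 mm diameter, 26 mm high, loose. Origin: centre of its underside.
- cases: Bystander: small stack of three disc cases, 190 mm (its x) by 135 mm, 42 mm high, loose. Origin: centre of its underside.
- rim (a point): Centre of the jar's rim (foil seal), 80 mm above the jar's underside, neck 41 mm diameter; the closed lid reaches 22 mm below it. Three lugs hold the lid until it is turned about 50 deg relative to the jar; from 50 to 95 deg it lifts straight off, at about 97 deg it meets a stop. Pulling up sooner lifts the jar too.
Mind the look-alikes: they are no part of the job. Several things have the shape of the rack; the one meant has the colours described above.

How it is judged:
On the way, in this order (a step that is already met when the one before it is completed fails the run):
1. the jar stands home in the well, upright, with its lid still screwed on (horizontal distance between jar and well below 0.006 m and z of jar in the frame of well below 0.004 m and angle between jar's own z axis and vertical below 0.08 rad and angle between the x axis of lid and the x axis of jar, either way round below 0.4 rad and z of lid in the frame of jar below 0.062 m), for 0.2 s.
2. the lid has been unscrewed until its threads let go, the jar still home in the well (angle between the x axis of lid and the x axis of jar, either way round above 0.8 rad and horizontal distance between lid and jar below 0.006 m and horizontal distance between jar and well below 0.006 m and z of jar in the frame of well below 0.004 m), for 0.1 s.
At the end, for the whole second after the job is handed in: The fingers hold the lid still and level (within 0.2 rad), its lower edge 4 to 50 mm above the jar's rim and its axis within 20 mm of the jar's, not touching the jar; the jar stands at rest and upright in the well, within 6 mm of its centre and 4 mm of its floor, untouched (z of lid in the frame of jar between 0.084 and 0.13 m and horizontal distance between lid and jar below 0.02 m and angle between lid's own z axis and vertical below 0.2 rad and contact force between the fingers and lid above 1 N and contact force between each of lid, the arm, the fingers and jar below 0.05 N and linear speed of each of lid, jar below 0.02 m/s and horizontal distance between jar and well below 0.006 m and z of jar in the frame of well below 0.004 m and angle between jar's own z axis and vertical below 0.08 rad); the arm keeps its last pose, push and grip.
It fails at once if the jar is tipped over (angle between jar's own z axis and vertical above 0.6 rad).
It fails at once if a bystander is disturbed (distance of any of bottle, roll, cases from where it was at the start of the episode above 0.03 m or angle between bottle's own z axis and vertical above 0.5 rad).
It fails at once if the jar is dropped or slammed into the well (horizontal distance between jar and well below 0.03 m and z of jar in the frame of well below 0.036 m and linear speed of jar above 0.42 m/s).
It fails at once if the lid is forced against its stop or jammed on the jar (contact force between lid and jar above 50 N).
It also fails if it takes over 45 s, if anything falls off the work surface, if the arm or the gripper's body presses on something with over 40 N, if the wrist force passes 120 N, or if a joint passes its speed limit or range.

## Working session

There is one attempt and no reset: what is moved stays moved. The work goes in short steps, Python scripts to look and compute and a tool call to move; the robot and the scene stay as the last step left them, time stands still between calls to the robot, and variables do not carry over. Pictures are saved under pics/ and viewed, and the job is handed in when it is done.

Besides the shell and the picture viewer there is one more tool, called as name([rows], argument=value, ...), one row to a line, values as JSON. step_arm: Moves the arm, as the interface text tells. Its arguments: {"type":"object","properties":{"series":{"type":"array"},"newtons":{"type":"number"}},"required":["series"]}

```bash
ls; mkdir -p pics; cat > h.py <<'E'
import numpy as np, cv2, json
from workcell import env
def cam(n,save=None):
    c=env.read_camera(n)
    if save: cv2.imwrite('pics/'+save,c['frame'][:,:,::-1])
    return c
def f(c): return c['frame'].shape[0]/2/np.tan(np.radians(c['vertical_fov'])/2)
def ray(c,u,v,z):
    T=np.array(c['camera_from_world']);R=T[:3,:3];o=-R.T@T[:3,3]
    d=R.T@np.array([(u-c['cx'])/f(c),(v-c['cy'])/f(c),1])
    return o+d*(z-o[2])/d[2]
def proj(c,p):
    T=np.array(c['camera_from_world']);q=T[:3,:3]@np.array(p)+T[:3,3]
    return np.array([q[0]/q[2]*f(c)+c['cx'],q[1]/q[2]*f(c)+c['cy']])
E
python3 - <<'E'
from h import *
for n in ('top','side','wrist'):
    c=cam(n,n+'0.png'); T=np.array(c['camera_from_world']); print(n,c['vertical_fov'],c['cx'],c['cy'],-T[:3,:3].T@T[:3,3],T[:3,:3].round(3).tolist(),[k for k in c if k!='frame'])
print(env.get_state(), env.grip_depth)
E
```

```text
pics
top 54.09317342871217 319.35061316200637 240.8286973585397 [ 0.36670632 -0.04928443  1.12916557] [[-0.018, -1.0, -0.024], [-0.993, 0.02, -0.12], [0.12, 0.022, -0.992]] ['vertical_fov', 'cx', 'cy', 'camera_from_world']
side 54.96066384285774 322.51986939549647 241.84553020504873 [ 0.14830043 -0.60278042  0.58230216] [[0.852, -0.524, -0.015], [-0.329, -0.513, -0.793], [0.408, 0.68, -0.61]] ['vertical_fov', 'cx', 'cy', 'camera_from_world']
wrist 61.89497086937852 318.29028095791017 240.19364970835863 [0.13115711 0.56432433 0.3728291 ] [[0.351, 0.936, -0.001], [0.893, -0.334, 0.301], [0.282, -0.107, -0.954]] ['vertical_fov', 'cx', 'cy', 'camera_from_world']
{'clock': 0.15, 'joint_pos': array([1.07136266e+00, 3.13865089e-01, 4.52410470e-02, 1.30359348e+00,
       7.99779891e-06, 1.43121241e+00]), 'qvel': array([-5.67963029e-05, -2.84943152e-03,  3.05602652e-03, -1.08861637e-03,
        1.12352042e-03,  9.73709426e-04]), 'tau': array([ 2.43867173e-03, -4.81065345e+01,  2.98816466e+01,  1.38463679e-02,
       -1.01696721e-04, -1.16743036e-05]), 'tcp_pos': array([0.20226721, 0.53779171, 0.19499304]), 'orientation': array([-2.26994715e-04,  1.78955621e-01,  9.83856890e-01, -6.73376008e-04]), 'wrist_force': array([-0.08019213,  0.07401528, -0.2930563 ]), 'ft_torque': array([-0.03008449, -0.01744512,  0.00949995]), 'finger_gap': 0.08542155087834372} 0.0187
```

View pics/top0.png

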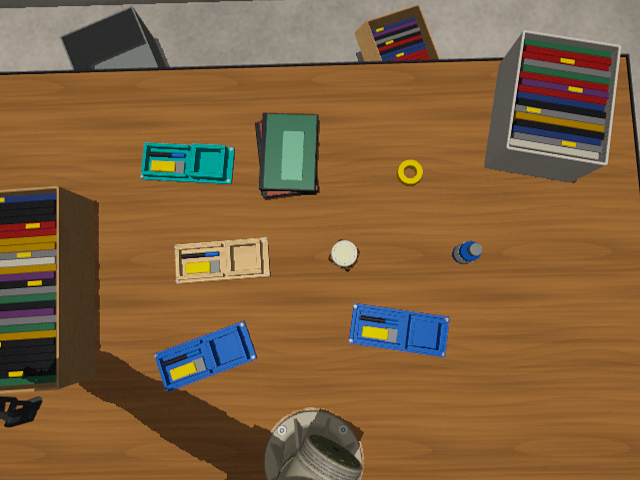

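View pics/side0.png

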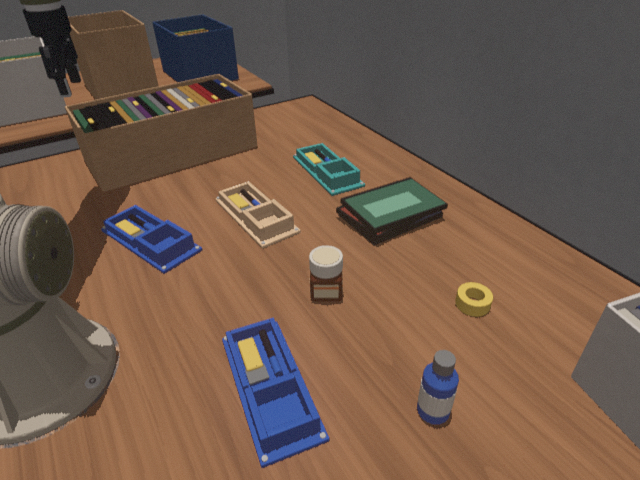

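View pics/wrist0.png

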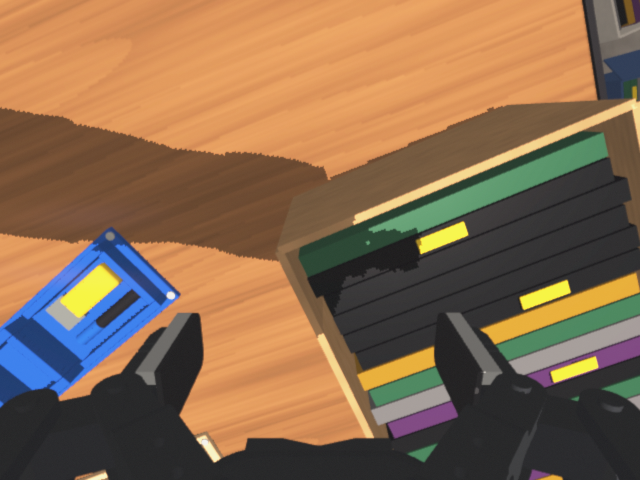

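The top view shows four rack-shaped things: teal (188,163), plywood (222,260), blue (205,355) and blue (400,330). The plywood one at (222,260) matches the description, with its well at its right end near (247,257). The jar's white lid is at (344,253), the bottle at (467,251), the roll at (410,172) and the cases at (290,152). I'll check the choice in a close crop.

```bash
python3 - <<'E'
from h import *
a=cv2.imread('pics/top0.png'); s=cv2.imread('pics/side0.png')
A=cv2.resize(a[225:295,165:375],None,fx=3.8,fy=3.8,interpolation=cv2.INTER_CUBIC)
B=cv2.resize(s[175:310,205:355],None,fx=2.4,fy=2.4,interpolation=cv2.INTER_CUBIC)
im=np.zeros((A.shape[0]+B.shape[0],798,3),np.uint8); im[:A.shape[0],:A.shape[1]]=A; im[A.shape[0]:,:B.shape[1]]=B
cv2.imwrite('pics/crop0.png',im)
E
```

```text
(no output)
```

View pics/crop0.png

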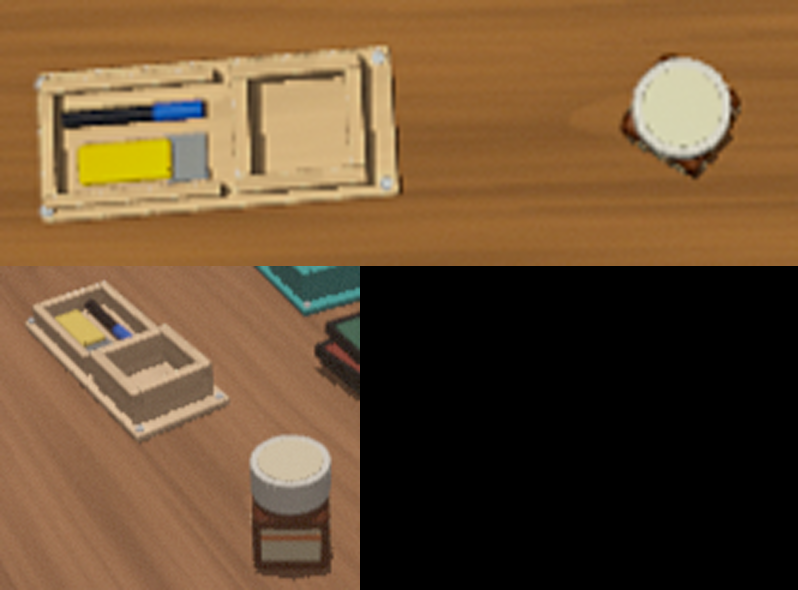

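```bash
python3 - <<'E'
from h import *
c=cam('top'); g=lambda u,v,z: ray(c,165+u/3.8,225+v/3.8,z)
img=c['frame']; hsv=cv2.cvtColor(img,cv2.COLOR_RGB2HSV)
print('hsv ply',hsv[257,245],'table',hsv[300,300],'lid',hsv[253,344])
S=[g(*p,.008) for p in [(378,57),(386,184),(48,211),(41,82)]]
for p in S: print(p.round(4))
ctr=np.mean(S,0); y=(S[3]+S[2]-S[0]-S[1]); y/=np.linalg.norm(y)
print('screw ctr',ctr,'y dir',y, 'yaw',np.arctan2(-y[0],y[1]))
R=[g(*p,.008) for p in [(372,48),(400,192),(44,220),(36,75)]]
print('dist',[np.linalg.norm(S[i]-S[(i+1)%4]) for i in range(4)],[np.linalg.norm(R[i]-R[(i+1)%4]) for i in range(4)])
m=((hsv[:,:,1]<75)&(hsv[:,:,2]>150)).astype(np.uint8)
n,l,st,ce=cv2.connectedComponentsWithStats(m)
for i in range(1,n):
    if st[i,4]>150: print(st[i],ce[i])
i=l[253,344]; cn,_=cv2.findContours((l==i).astype(np.uint8),0,2); (u,v),r=cv2.minEnclosingCircle(max(cn,key=len)); print('lid',u,v,r,ray(c,u,v,.084),ray(c,u+28.5,v,.084))
s=cam('side'); hs=cv2.cvtColor(s['frame'],cv2.COLOR_RGB2HSV); print(hs[256,326])
print('side lid top', ray(s,205+290/2.4,175+(463-266)/2.4,.084))
# inner well rim and jar corners
for z in (.054,): print('jar corners',[g(*p,z).round(4).tolist() for p in [(624,128),(697,172),(738,103)]])
E
```

```text
hsv ply [ 19 102 211] table [ 15 176 133] lid [ 28  45 215]
[0.5074 0.1074 0.008 ]
[0.4268 0.1026 0.008 ]
[0.4138 0.3164 0.008 ]
[0.4958 0.3225 0.008 ]
screw ctr [0.46092289 0.21223572 0.008     ] y dir [-0.05719981  0.99836275  0.        ] yaw 0.05723104680843677
dist [np.float64(0.08071280941488745), np.float64(0.2141824560740702), np.float64(0.08216904479698314), np.float64(0.21536838267078148)] [np.float64(0.09322546107221587), np.float64(0.22542168356364517), np.float64(0.09236459502491001), np.float64(0.21493610541016908)]
[272   0  33  34 473] [285.9217759   11.28964059]
[  354     0   278   165 10695] [509.8797569  36.3029453]
[ 239    2  122   62 2757] [319.15669206  42.10663765]
[ 133    4   66   62 1032] [161.10174419  32.44573643]
[   0    6  120   65 4825] [40.77948187 35.36310881]
[205  29  25  22 193] [219.81865285  39.21761658]
[630  57  10  94 453] [636.21192053  91.95584989]
[331 240  26  26 526] [343.91825095 252.7243346 ]
[  0 257  55  10 340] [ 27.03823529 261.31470588]
[274 412  43  29 464] [294.125     423.6487069]
lid 343.9335632324219 252.82168579101562 12.987239837646484 [ 0.46534131 -0.0808641   0.084     ] [ 0.46407764 -0.1442667   0.084     ]
[ 19  52 205]
side lid top [ 0.46399578 -0.08613469  0.084     ]
jar corners [[0.4554, -0.0477, 0.054], [0.428, -0.0911, 0.054], [0.4691, -0.1168, 0.054]]
```

The crop confirms it: light plywood rack with a black and blue marker and a yellow scraper in the left trough, and an empty well on the right. The jar sits about 35° skew. Screws give a rack yaw of about 0.057 and the well at about (0.464, 0.154), lid at about (0.465, -0.082). Next I move towards the jar.

step_arm([
  [[2, -5, 3], 0, 0],
  [[4, -10, 5], 0, 0],
  [[6, -15, 7], 0, 0],
  [[8, -20, 8], 0, 0],
  [[10, -25, 8], -0.1, 0],
], newtons=30)

```text
clock: 0.88
tcp_pos: [0.3032, 0.2868, 0.2763]
orientation: [0.001, 0.229, 0.973, 0.0]
wrist_force: [0.8, 0.0, 0.4]
finger_gap: 0.0853
```

step_arm([
  [[2, -5, 0], -0.05, 0],
  [[4.5, -11, 0], -0.1, 0],
  [[7, -17, 0], -0.1, 0],
  [[9, -22, 0], -0.1, 0],
  [[10, -25, 0], -0.1, 0],
])

```text
clock: 1.5
tcp_pos: [0.4039, 0.0342, 0.2762]
orientation: [0.001, 0.279, 0.96, 0.0]
wrist_force: [-0.4, -0.1, 0.0]
finger_gap: 0.0855
```

```bash
python3 - <<'E'
from h import *
s=env.get_state(); print(s['clock'],s['tcp_pos'],s['joint_pos'],s['orientation'])
c=cam('wrist','w1.png')
E
```

```text
1.5 [0.4038749  0.03416208 0.27624484] [-1.14553074e-01 -3.26839205e-02 -1.64922227e-01  1.43643523e+00
  3.04273990e-04  4.50278535e-01] [1.02105607e-03 2.78676246e-01 9.60384506e-01 3.27331301e-04]
```

View pics/w1.png

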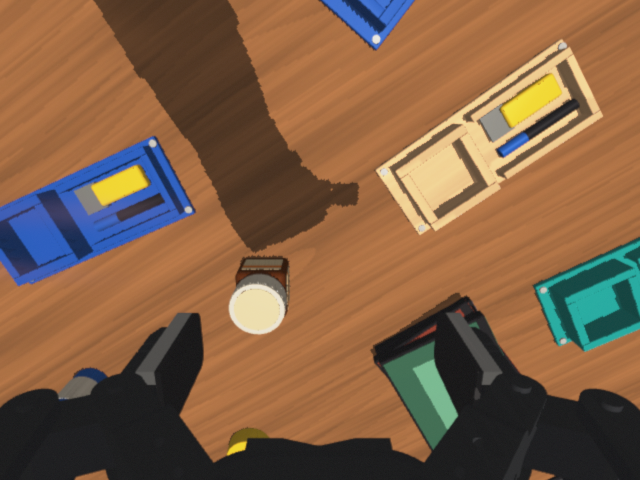

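The wrist view shows the jar (lid at (257,305), flats nearly square to the picture) and the whole plywood rack, with screws near (384,172), (421,228) and (562,45). I'll crop for accuracy.

```bash
python3 - <<'E'
from h import *
a=cv2.imread('pics/w1.png')
A=cv2.resize(a[145:245,370:510],None,fx=4,fy=4,interpolation=cv2.INTER_CUBIC)
B=cv2.resize(a[245:345,220:300],None,fx=4,fy=4,interpolation=cv2.INTER_CUBIC)
D=cv2.resize(a[30:130,530:620],None,fx=2,fy=2,interpolation=cv2.INTER_CUBIC)
im=np.zeros((600,800,3),np.uint8); im[:400,:560]=A; im[400:600,:180]=D; cv2.imwrite('pics/c1.png',im); cv2.imwrite('pics/c2.png',B)
E
```

```text
(no output)
```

View pics/c1.png

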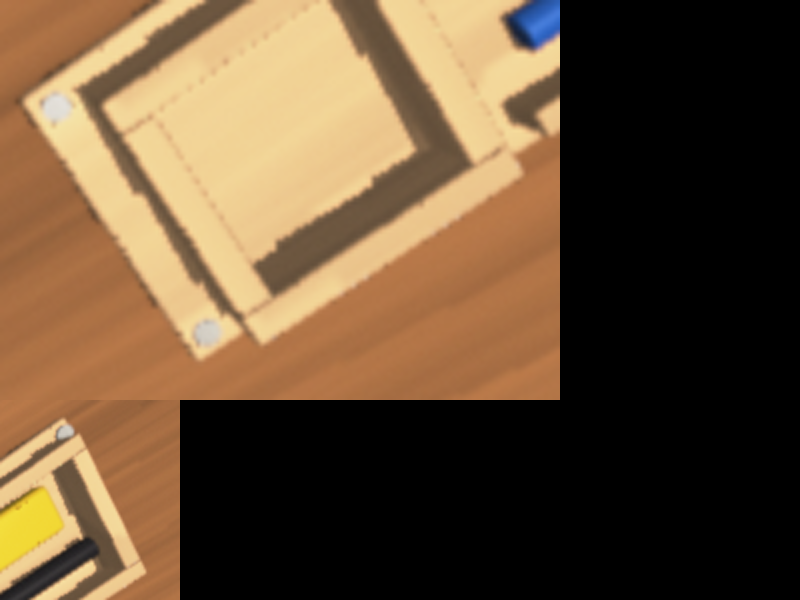

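View pics/c2.png

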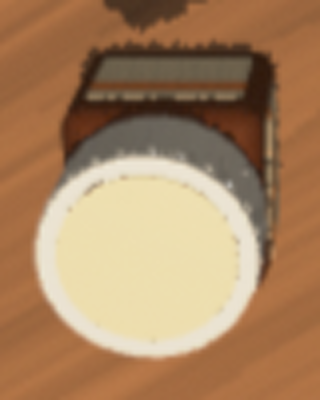

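```bash
python3 - <<'E'
from h import *
c=cam('wrist'); g=lambda u,v,z: ray(c,370+u/4,145+v/4,z)
h=lambda u,v,z: ray(c,220+u/4,245+v/4,z)
k=lambda u,v,z: ray(c,530+u/2,30+(v-400)/2,z)
S=[g(55,107,.008),g(207,332,.008),k(65,432,.008)]
print('screws',*S)
d=S[2]-S[0] ; print('y-line', np.linalg.norm(d), np.arctan2(-d[0],d[1])); x=S[0]-S[1]; print('x-line',np.linalg.norm(x),np.arctan2(x[1],x[0]))
o=[g(245,318,.04),g(505,152,.04)]; i=[g(271,297,.04),g(472,163,.04)]
for n,(p,q) in dict(outer=o,inner=i).items():
    e=q-p; print(n,np.linalg.norm(e),np.arctan2(-e[0],e[1]),p,q)
    u=e/np.linalg.norm(e); nn=np.array([u[1],-u[0],0]); print('  well ctr', (p+q)/2+nn*(40.25 if n=='outer' else 30.25)/1000)
print('rack ctr from screws diag',(S[1]+S[2])/2, )
# jar
print('lid', h(149,256,.084))
L=[h(83,56,.054),h(270,56,.054)]; print('shoulder?',L)
L=[h(62,128,.054),h(270,128,.054)]
hsv=cv2.cvtColor(c['frame'],cv2.COLOR_RGB2HSV)
m=((hsv[:,:,1]<90)&(hsv[:,:,2]>190)).astype(np.uint8); n,l,st,ce=cv2.connectedComponentsWithStats(m); j=l[306,257]; cn,_=cv2.findContours((l==j).astype(np.uint8),0,2); e=cv2.fitEllipse(max(cn,key=len)); print(e, ray(c,*e[0],.084))
# label bottom/top edges directions: brick stripe
p,q=h(100,82,.03),h(252,82,.03); print('jar edge yaw',np.arctan2(*(q-p)[[1,0]]),np.linalg.norm(q-p))
E
```

```text
screws [0.43229774 0.1006996  0.008     ] [0.51233724 0.10586867 0.008     ] [0.41879979 0.31601444 0.008     ]
y-line 0.21573751334195768 0.0626074333190706
x-line 0.08020623754723515 -3.077100691332518
outer 0.07772586064531023 0.04691388767811263 [0.50198681 0.11393886 0.04      ] [0.49834173 0.1915792  0.04      ]
  well ctr [0.54036998 0.15464662 0.04      ]
inner 0.06077823239517461 0.06829190440018823 [0.50052787 0.12248738 0.04      ] [0.49638043 0.18312394 0.04      ]
  well ctr [0.52863364 0.15486988 0.04      ]
rack ctr from screws diag [0.46556851 0.21094155 0.008     ]
lid [ 0.46925392 -0.08281566  0.084     ]
shoulder? [array([ 0.42184567, -0.07631833,  0.054     ]), array([ 0.44849175, -0.03429377,  0.054     ])]
((257.64105224609375, 306.85833740234375), (49.11119842529297, 55.2611198425293), 100.52181243896484) [ 0.46747101 -0.08107702  0.084     ]
jar edge yaw 1.0057079428106794 0.04310240170660903
```

The wrist and top views agree on the lid to 2 mm (0.467, -0.081), and the jar yaw matches the jaws. They differ by about 5 mm in x on the well, so I'll take a squared, closer look at it.

step_arm([
  [[1, 3, -2], 0.17, 0],
  [[2, 6, -4], 0.34, 0],
  [[3, 9, -6], 0.5, 0],
  [[3.6, 11.9, -7.6], 0.62, 0],
  [[3.6, 11.9, -7.6], 0.62, 0],
])

```text
clock: 2.22
tcp_pos: [0.4386, 0.1552, 0.1986]
orientation: [-0.001, -0.029, 1.0, 0.0]
wrist_force: [-0.7, -0.9, -0.2]
finger_gap: 0.0858
```

```bash
python3 - <<'E'
from h import *
s=env.get_state(); print(s['clock'],s['tcp_pos'],s['orientation'])
c=cam('wrist','w2.png')
E
```

```text
2.225 [0.43858924 0.15517014 0.19864506] [-7.21351942e-04 -2.85215434e-02  9.99592846e-01  3.79240164e-04]
```

View pics/w2.png

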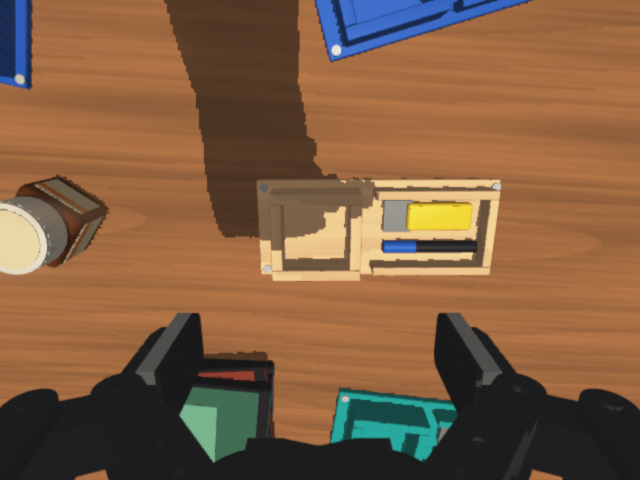

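```bash
python3 - <<'E'
from h import *
a=cv2.imread('pics/w2.png')
A=cv2.resize(a[172:288,250:380],None,fx=5,fy=5,interpolation=cv2.INTER_CUBIC)
A=cv2.convertScaleAbs(A,alpha=1.1)
cv2.imwrite('pics/c3.png',A)
cv2.imwrite('pics/c4.png',cv2.resize(a[172:288,370:510],None,fx=5,fy=5,interpolation=cv2.INTER_CUBIC))
E
```

```text
(no output)
```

View pics/c3.png

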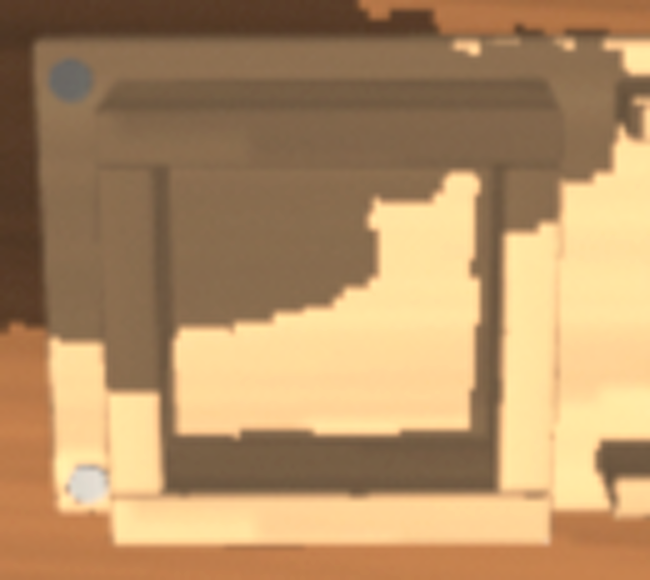

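View pics/c4.png

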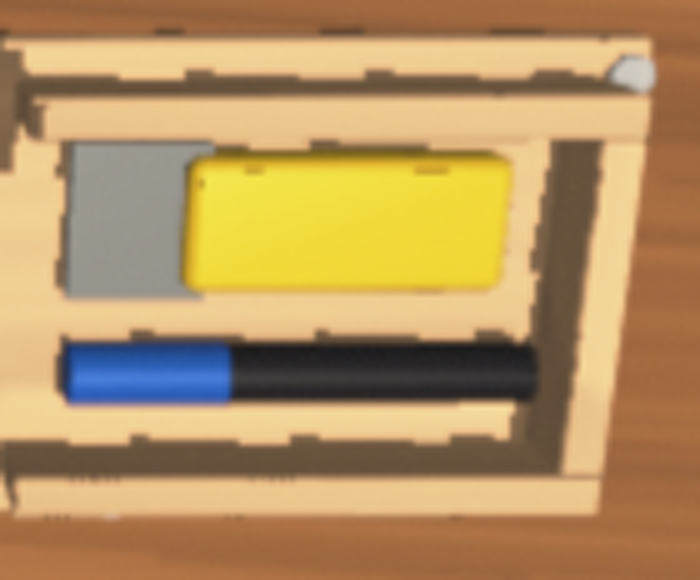

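```bash
python3 - <<'E'
from h import *
c=cam('wrist'); g=lambda p,z: ray(c,250+p[0]/5,172+p[1]/5,z)
k=lambda p,z: ray(c,370+p[0]/5,172+p[1]/5,z)
for nm,P in dict(inner=[(154,165),(503,165),(498,493),(163,493)],outer=[(97,108),(560,108),(549,545),(113,545)]).items():
    Q=[g(p,.04) for p in P]; print(nm,np.mean(Q,0),[round(float(np.linalg.norm(Q[i]-Q[(i+1)%4])),4) for i in range(4)],[np.arctan2(-(b-a)[0],(b-a)[1]) for a,b in ((Q[0],Q[1]),(Q[3],Q[2]))])
S=[g((70,80),.008),g((87,484),.008),k((633,73),.008)]; rc=(S[1]+S[2])/2; y=S[2]-S[0]; y/=np.linalg.norm(y); print('screws',S,'ctr',rc,'yaw',np.arctan2(-y[0],y[1]),'well',rc-.058*y)
s=cam('side')
E
```

```text
inner [0.46812913 0.15318067 0.04      ] [0.06, 0.0606, 0.0607, 0.0606] [np.float64(0.05587714256982654), np.float64(0.05576439525343974)]
outer [0.46827103 0.15323687 0.04      ] [0.079, 0.0808, 0.0797, 0.0808] [np.float64(0.05589558694259814), np.float64(0.05574541239690407)]
screws [array([0.43154737, 0.10270927, 0.008     ]), array([0.51201111, 0.10729428, 0.008     ]), array([0.41816411, 0.31841039, 0.008     ])] ctr [0.46508761 0.21285233 0.008     ] yaw 0.061965966027622 well [0.46867934 0.15496365 0.008     ]
```

The well from squared rim edges is at (0.468, 0.153), yaw 0.056; the inner side measures 60.0–60.7 mm (given 60.5) and the outer 79–81 (80.5). Now to the jar.

step_arm([
  [[0.6, -5, 0], -0.17, 0],
  [[1.2, -10.5, 0], -0.34, 0],
  [[1.8, -16, 0], -0.5, 0],
  [[2.2, -21, -2], -0.62, 0],
  [[2.6, -23.6, -4], -0.62, 0],
])

```text
clock: 3.0
tcp_pos: [0.466, -0.0861, 0.1613]
orientation: [0.002, 0.283, 0.959, -0.0]
wrist_force: [-0.4, 0.3, -1.4]
finger_gap: 0.0855
```

```bash
python3 - <<'E'
from h import *
s=env.get_state(); print(s['clock'],s['tcp_pos'],s['orientation'],s['joint_pos'])
c=cam('wrist','w3.png')
t=s['tcp_pos'];print(proj(c,t))
hsv=cv2.cvtColor(c['frame'],cv2.COLOR_RGB2HSV)
m=((hsv[:,:,1]<90)&(hsv[:,:,2]>190)).astype(np.uint8); n,l,st,ce=cv2.connectedComponentsWithStats(m)
for i in range(1,n):
    if st[i,4]>400:
        cn,_=cv2.findContours((l==i).astype(np.uint8),0,2); e=cv2.fitEllipse(max(cn,key=len)); print(st[i],e, ray(c,*e[0],.084))
E
```

```text
3.0 [ 0.46604819 -0.08608528  0.16129353] [ 2.36779860e-03  2.82566503e-01  9.59244760e-01 -2.36869630e-04] [-3.52150763e-01  1.28571125e-01 -2.75383601e-01  1.16208512e+00
 -1.61900562e-04  2.20787713e-01]
[318.35207299 279.04169204]
[496   0  50  64 837] ((530.3414306640625, 31.004669189453125), (42.417640686035156, 70.2297134399414), 53.6922607421875) [0.43040448 0.08141272 0.084     ]
[ 548    0   79  103 2334] ((594.9837646484375, 49.49746322631836), (69.73802185058594, 89.03646850585938), 167.50901794433594) [0.45968003 0.10907543 0.084     ]
[325 188  44  38 827] ((345.5094909667969, 205.3382568359375), (21.60426139831543, 49.365169525146484), 125.682373046875) [ 0.4600257  -0.06107459  0.084     ]
[ 537  305   93   95 4845] ((582.7596435546875, 356.24603271484375), (66.81599426269531, 109.39085388183594), 150.45870971679688) [0.65184347 0.02655858 0.084     ]
```

View pics/w3.png

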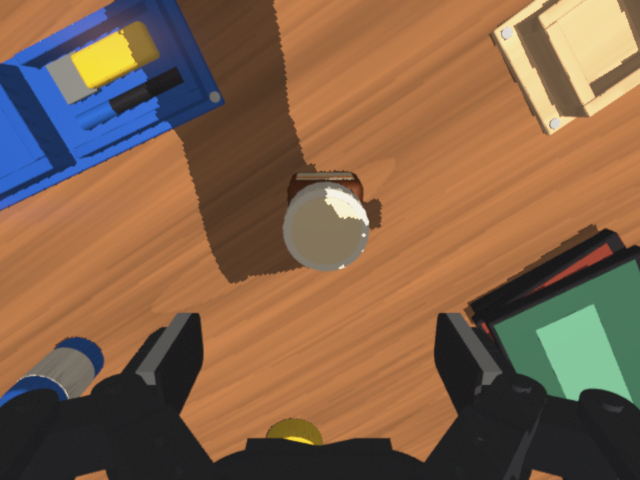

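The lid top, half shadowed, is at about (326,228), 85 px wide. The jar's edge is parallel to the picture, so the yaw matches, and the jaws are clear on both sides.

```bash
python3 - <<'E'
from h import *
a=cv2.imread('pics/w3.png'); cv2.imwrite('pics/c5.png',cv2.resize(a[160:285,265:390],None,fx=4.5,fy=4.5,interpolation=cv2.INTER_CUBIC))
c=cam('wrist'); s=env.get_state(); print(s['tcp_pos'],s['orientation'])
hsv=cv2.cvtColor(c['frame'],cv2.COLOR_RGB2HSV); m=(hsv[:,:,1]<95).astype(np.uint8); m[:160]=0;m[285:]=0;m[:,:265]=0;m[:,390:]=0
n,l,st,ce=cv2.connectedComponentsWithStats(m); i=1+st[1:,4].argmax(); cn,_=cv2.findContours((l==i).astype(np.uint8),0,2);h=cv2.convexHull(max(cn,key=len)); e=cv2.fitEllipse(h); print(st[i],e,ray(c,*e[0],.084)); print(ray(c,326,228,.084),np.linalg.norm(ray(c,284,228,.084)-ray(c,369,228,.084)))
E
```

```text
[ 0.4647334  -0.08553232  0.15935784] [ 1.18165179e-04  2.82684469e-01  9.59212925e-01 -2.04909338e-04]
[ 285  182   88   91 6249] ((328.1169128417969, 227.46714782714844), (87.9648208618164, 90.7878646850586), 0.3360389173030853) [ 0.46480415 -0.07974919  0.084     ]
[ 0.46435978 -0.08110905  0.084     ] 0.05567243304049295
```

View pics/c5.png

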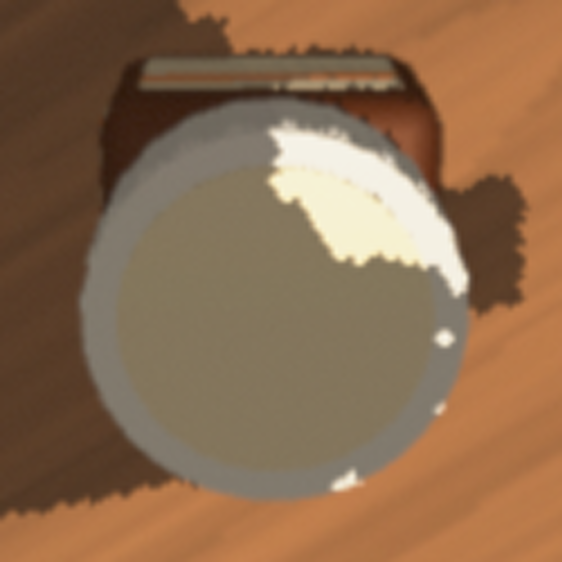

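step_arm([
  [[0.1, 0.4, -4], 0, 0],
  [[0.1, 0.4, -7.5], 0, 0],
  [[0.1, 0.4, -10], 0, 0],
  [[0.1, 0.4, -10.3], 0, 0],
  [[0.1, 0.4, -10.3], 0, 0],
])

```text
clock: 3.72
tcp_pos: [0.4664, -0.0815, 0.0576]
orientation: [0.001, 0.283, 0.959, -0.0]
wrist_force: [0.3, -0.9, 0.8]
finger_gap: 0.0853
```

```bash
python3 - <<'E'
from h import *
s=env.get_state(); print(s['clock'],s['tcp_pos'],s['orientation'],s['wrist_force'])
c=cam('wrist','w4.png')
E
```

```text
3.725 [ 0.46636431 -0.08153676  0.05764843] [ 8.61170833e-04  2.82725861e-01  9.59200346e-01 -2.02996554e-04] [ 0.25971715 -0.88870068  0.76649498]
```

View pics/w4.png

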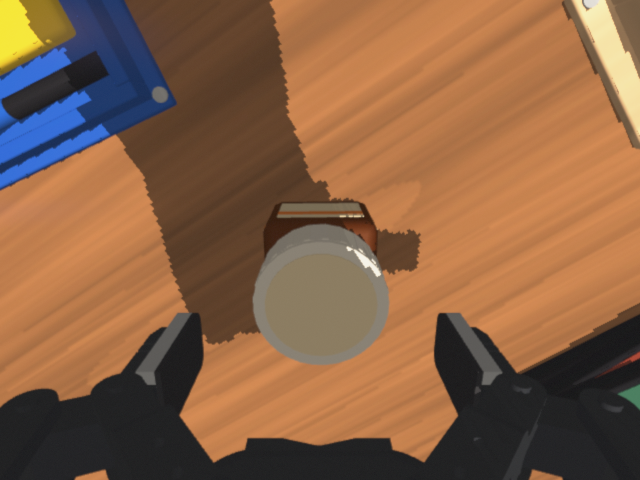

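```bash
python3 - <<'E'
from h import *
c=cam('wrist'); s=env.get_state(); print(s['tcp_pos'])
print(proj(c,[*s['tcp_pos'][:2],.084]), ray(c,320.5,306,.084))
E
```

```text
[ 0.46689824 -0.08180861  0.05796993]
[318.35020143 304.00266929] [ 0.46816657 -0.0815521   0.084     ]
```

Centred to about 1 mm. Closing gently first, then harder.

step_arm([
  [[0, 0, 0], 0, 120],
  [[0, 0, 0], 0, 160],
  [[0, 0, 0], 0, 200],
  [[0, 0, 0], 0, 230],
  [[0, 0, 0], 0, 255],
], newtons=50)

```text
clock: 4.45
tcp_pos: [0.4669, -0.0818, 0.0579]
orientation: [0.001, 0.283, 0.959, -0.0]
wrist_force: [0.7, 0.5, 0.3]
finger_gap: 0.0001
```

step_arm([
  [[0, 0, 0], 0, 255],
  [[0, 0, 0.3], 0, 255],
  [[0, 0, 0.8], 0, 255],
  [[0, 0, 1.5], 0, 255],
  [[0, 0, 1.5], 0, 255],
], newtons=80)

```text
clock: 5.08
tcp_pos: [0.4676, -0.082, 0.0738]
orientation: [0.002, 0.283, 0.959, -0.0]
wrist_force: [-0.0, 0.2, 0.1]
finger_gap: -0.0
```

```bash
python3 - <<'E'
from h import *
s=env.get_state(); print(s)
c=cam('wrist','w5.png');c=cam('side','s5.png')
E
```

```text
{'clock': 5.075, 'joint_pos': array([-3.42778469e-01,  1.93717560e-01, -4.24186851e-01,  9.48454975e-01,
       -3.07624082e-04,  2.30420422e-01]), 'qvel': array([-0.00077712,  0.0076709 , -0.01369593, -0.01081334, -0.00161138,
        0.00124805]), 'tau': array([ 1.92630105e-02, -3.82400143e+01,  2.67913896e+01,  1.20396037e-01,
       -1.17460739e-03,  2.36907914e-05]), 'tcp_pos': array([ 0.46755233, -0.08202174,  0.07379064]), 'orientation': array([ 2.20633226e-03,  2.82691646e-01,  9.59208261e-01, -2.78134858e-04]), 'wrist_force': array([-0.02854188,  0.22082735,  0.14053173]), 'ft_torque': array([-0.0572802 , -0.04461099,  0.01338297]), 'finger_gap': -1.4423348147087726e-05}
```

View pics/s5.png

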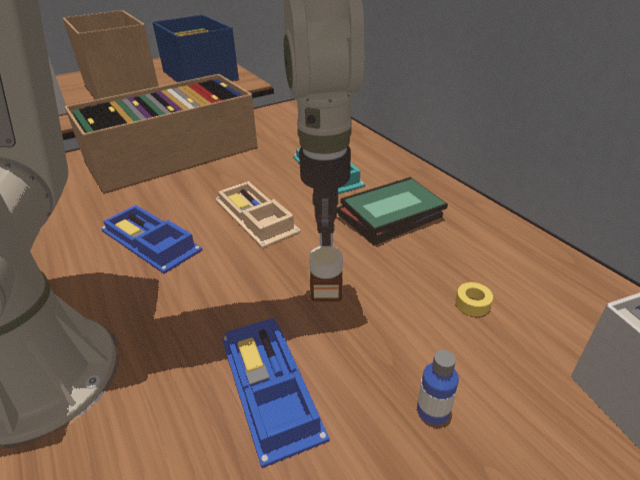

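View pics/w5.png

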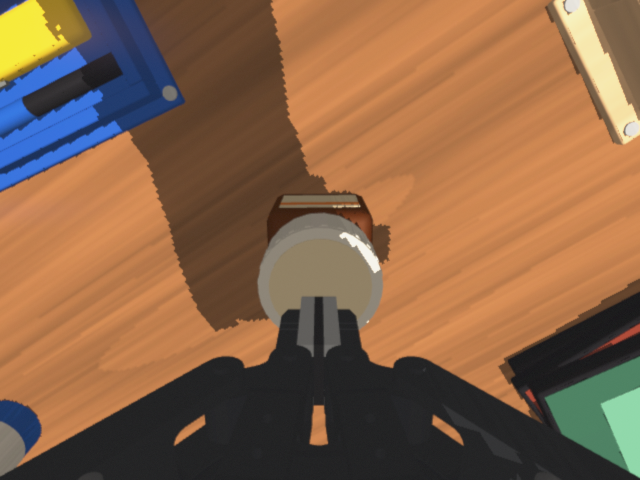

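The fingers closed on nothing (gap 0) and the jar hasn't moved. The wrist view shows the shut tips drawn over the lid's far edge at about (318,297). I'll check where the tips really are.

```bash
python3 - <<'E'
from h import *
s=env.get_state(); t=s['tcp_pos']
a=[]
for n in ('wrist','side','top'):
    c=cam(n); print(n,'tcp',proj(c,t),'tcp+19',proj(c,t+[0,0,.019]),'tcp+40',proj(c,t+[0,0,.04]),'lidtop',proj(c,[.466,-.0815,.084]))
    o=-np.array(c['camera_from_world'])[:3,:3].T@np.array(c['camera_from_world'])[:3,3]; print(o-t)
    im=c['frame'][:,:,::-1]
    u,v=proj(c,t).astype(int)
    a.append(cv2.resize(im[max(v-60,0):v+60,u-50:u+50],(260,312),interpolation=cv2.INTER_CUBIC))
cv2.imwrite('pics/tip.png',np.hstack(a))
E
```

```text
wrist tcp [318.32159392 279.03344969] tcp+19 [318.35694352 296.34411418] tcp+40 [318.40565397 320.19757105] lidtop [317.79151912 286.40575435]
[-0.06433852  0.04126369  0.17767836]
side tcp [326.0781337  260.03575218] tcp+19 [325.9665247  251.42902232] tcp+40 [325.83926176 241.61513904] lidtop [325.39476208 255.22665686]
[-0.31872128 -0.52091934  0.50918864]
top tcp [344.22323315 252.52733147] tcp+19 [344.46859664 251.71039979] tcp+40 [344.75034515 250.77232505] lidtop [344.21176547 252.52202019]
[-0.10031539  0.03257666  1.05605204]
```

View pics/tip.png

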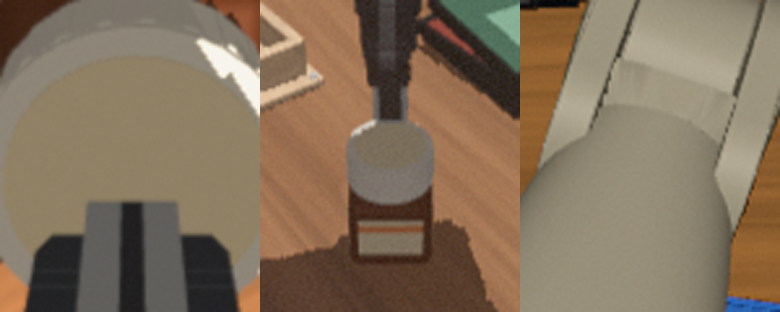

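step_arm([
  [[0, 0, 3], 0, 255],
  [[0, 0, 5], 0, 255],
  [[0, 0, 6], 0, 255],
  [[0, 0, 6], 0, 255],
])

```text
clock: 5.82
tcp_pos: [0.467, -0.0818, 0.133]
orientation: [0.002, 0.283, 0.959, -0.0]
wrist_force: [-0.2, -0.3, -0.7]
finger_gap: 0.0002
```

```bash
python3 - <<'E'
from h import *
s=env.get_state(); t=s['tcp_pos']; print(t)
q=s['orientation']; 
from scipy.spatial.transform import Rotation as Ro
R=Ro.from_quat([q[1],q[2],q[3],q[0]]).as_matrix(); print(R.round(3).tolist())
a=[]
for n in ('wrist','side'):
    c=cam(n); print(n,*[(d,proj(c,t-R[:,2]*d/1000).round(1),proj(c,t-R[:,2]*d/1000+R[:,0]*.011).round(1)) for d in (0,13,19,30,40)])
    im=c['frame'][:,:,::-1]
    u,v=proj(c,t).astype(int); print(u-45,v-90)
    a.append(cv2.resize(im[max(v-90,0):v+60,u-45:u+45],(360,600),interpolation=cv2.INTER_CUBIC))
cv2.imwrite('pics/tip2.png',np.hstack(a))
E
```

```text
[ 0.46700169 -0.08184906  0.13299608]
[[-0.84, 0.542, 0.003], [0.542, 0.84, -0.001], [-0.003, 0.0, -1.0]]
wrist (0, array([318.3, 279. ]), array([318.3, 257.5])) (13, array([318.3, 290.4]), array([318.4, 267.6])) (19, array([318.3, 296.2]), array([318.4, 272.7])) (30, array([318.4, 307.8]), array([318.4, 283.1])) (40, array([318.4, 319.8]), array([318.4, 293.8]))
273 188
side (0, array([325.7, 232. ]), array([319., 232.])) (13, array([325.6, 225.6]), array([318.8, 225.6])) (19, array([325.5, 222.6]), array([318.7, 222.6])) (30, array([325.4, 216.9]), array([318.6, 217. ])) (40, array([325.4, 211.8]), array([318.4, 211.8]))
280 142
```

View pics/tip2.png

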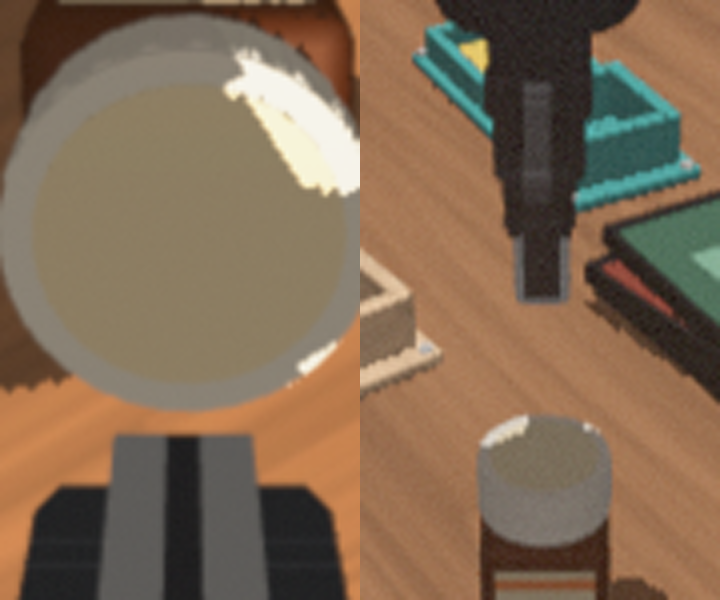

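The side view puts the shut tips at row 217.5, about 30 mm above the reported TCP (which would project to row 232). The wrist view also shows them behind it. That explains the miss: the tips were above the lid. I'll calibrate by touching the lid's top (84 mm) gently.

step_arm([
  [[0, 0, -4], 0, 255],
  [[0, 0, -6.5], 0, 255],
  [[0, 0, -7.3], 0, 255],
  [[0, 0, -7.5], 0, 255],
  [[0, 0, -7.5], 0, 255],
])

```text
clock: 6.55
tcp_pos: [0.4668, -0.0818, 0.0576]
orientation: [0.001, 0.283, 0.959, -0.0]
wrist_force: [0.2, 0.5, -0.2]
finger_gap: 0.0001
```

step_arm([
  [[0, 0, -0.15], 0, 255],
  [[0, 0, -0.3], 0, 255],
])

```text
clock: 6.8
tcp_pos: [0.4674, -0.082, 0.0552]
orientation: [0.002, 0.283, 0.959, -0.0]
wrist_force: [-0.0, 0.2, -0.8]
finger_gap: -0.0001
```

step_arm([
  [[0, 0, -0.15], 0, 255],
  [[0, 0, -0.3], 0, 255],
])

```text
clock: 7.05
tcp_pos: [0.4675, -0.082, 0.0523]
orientation: [0.002, 0.283, 0.959, -0.0]
wrist_force: [-0.3, -0.2, 0.5]
finger_gap: -0.0001
```

step_arm([
  [[0, 0, -0.15], 0, 255],
  [[0, 0, -0.3], 0, 255],
])

```text
clock: 7.3
tcp_pos: [0.4675, -0.082, 0.0491]
orientation: [0.002, 0.283, 0.959, -0.0]
wrist_force: [-0.5, -0.3, 0.8]
finger_gap: -0.0002
```

```bash
python3 - <<'E'
from h import *
s=env.get_state(); t=s['tcp_pos']; print(t,s['wrist_force'],s['ft_torque'])
a=[]
for n in ('wrist','side'):
    c=cam(n)
    im=c['frame'][:,:,::-1]
    u,v=proj(c,t).astype(int); print(u-45,v-90)
    a.append(cv2.resize(im[max(v-90,0):v+60,u-45:u+45],(360,600),interpolation=cv2.INTER_CUBIC))
cv2.imwrite('pics/tip3.png',np.hstack(a))
E
```

```text
[ 0.46747275 -0.08201197  0.04912166] [-0.46363169 -0.29832346  0.75196471] [-0.03540648  0.0141895  -0.01624434]
273 189
281 180
```

View pics/tip3.png

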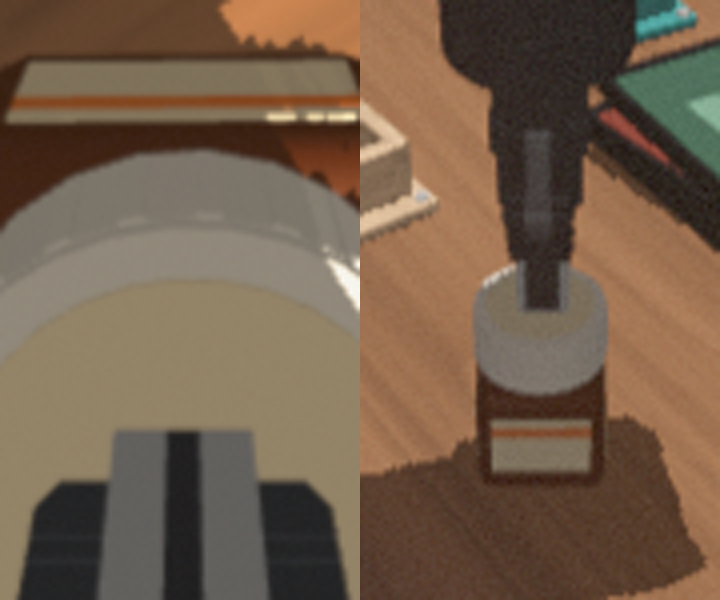

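step_arm([
  [[0, 0, -0.12], 0, 255],
])

```text
clock: 7.52
tcp_pos: [0.4677, -0.0821, 0.0485]
orientation: [0.002, 0.283, 0.959, -0.0]
wrist_force: [-1.9, 1.0, 11.6]
finger_gap: -0.0
```

step_arm([
  [[0, 0, -0.12], 0, 255],
])

```text
clock: 7.65
tcp_pos: [0.4679, -0.0822, 0.0484]
orientation: [0.003, 0.283, 0.959, -0.0]
wrist_force: [-2.7, 0.9, 12.2]
finger_gap: 0.0003
```

step_arm([
  [[0, 0, -0.12], 0, 255],
])

```text
clock: 7.78
tcp_pos: [0.468, -0.0822, 0.0485]
orientation: [0.003, 0.283, 0.959, -0.0]
wrist_force: [-4.7, 1.9, 11.3]
finger_gap: -0.0006
```

step_arm([
  [[0, 0, -0.12], 0, 255],
])

```text
clock: 7.9
tcp_pos: [0.4681, -0.0822, 0.0485]
orientation: [0.003, 0.283, 0.959, -0.001]
wrist_force: [-3.3, 2.1, 11.7]
finger_gap: -0.0
```

Contact came at reported z = 0.0485 against a lid top of 0.084, so the real tips sit about 35.5 mm higher than the reported TCP (side view: ~30 mm). I trust the touch and use that. Back off, open, and go down to reported z ≈ 0.018.

step_arm([
  [[0, 0, 1.5], 0, 255],
  [[-0.1, 0.05, 2.5], 0, 0],
  [[-0.1, 0.05, 2.5], 0, 0],
  [[-0.1, 0.05, 2.5], 0, 0],
  [[-0.1, 0.05, 2.5], 0, 0],
])

```text
clock: 8.52
tcp_pos: [0.4667, -0.0816, 0.073]
orientation: [0.003, 0.283, 0.959, -0.001]
wrist_force: [1.3, 0.2, -0.0]
finger_gap: 0.0724
```

step_arm([
  [[0, 0, -2], 0, 0],
  [[0, 0, -4], 0, 0],
  [[0, 0, -5.5], 0, 0],
  [[0, 0, -5.5], 0, 0],
])

```text
clock: 9.02
tcp_pos: [0.4652, -0.0811, 0.0166]
orientation: [0.001, 0.283, 0.959, -0.0]
wrist_force: [0.1, -0.6, -0.1]
finger_gap: 0.0848
```

```bash
python3 - <<'E'
from h import *
s=env.get_state(); t=s['tcp_pos']; print(t,s['wrist_force'],s['ft_torque'],s['finger_gap'])
c=cam('wrist','w6.png');c=cam('side','s6.png')
E
```

```text
[ 0.46522492 -0.08111555  0.01661894] [ 0.09562321 -0.60442929 -0.11106463] [0.00573866 0.02687781 0.00216306] 0.0847812787410363
```

View pics/w6.png

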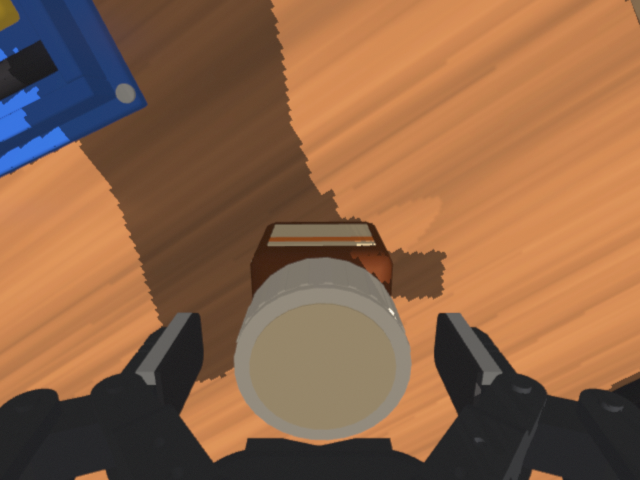

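View pics/s6.png

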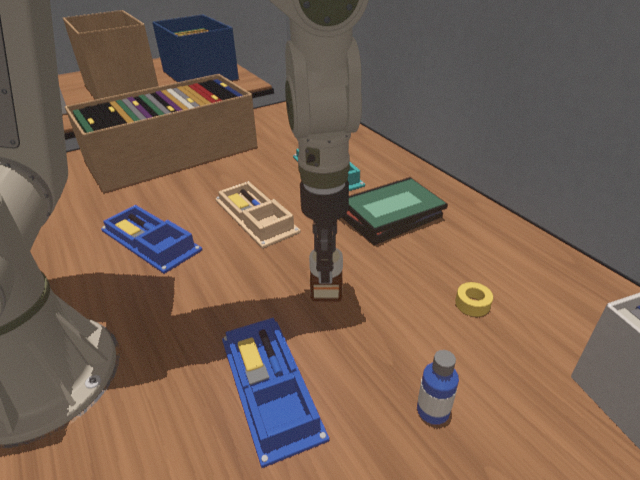

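```bash
python3 - <<'E'
from h import *
s=env.get_state(); t=s['tcp_pos']; c=cam('wrist'); print(t,proj(c,[t[0],t[1],.084]), ray(c,322.5,368,.084))
E
```

```text
[ 0.46662034 -0.0816079   0.01801116] [318.51348999 360.35767748] [ 0.46976388 -0.08208405  0.084     ]
```

step_arm([
  [[0, 0, 0], 0, 120],
  [[0, 0, 0], 0, 160],
  [[0, 0, 0], 0, 200],
  [[0, 0, 0], 0, 255],
  [[0, 0, 0], 0, 255],
], newtons=50)

```text
clock: 9.8
tcp_pos: [0.4679, -0.0817, 0.0192]
orientation: [0.004, 0.282, 0.959, -0.0]
wrist_force: [0.4, 2.6, 6.3]
finger_gap: 0.0559
```

Gripped, gap 56 mm. Firm up and lift.

step_arm([
  [[0, 0, 0], 0, 255],
  [[0, 0, 0.5], 0, 255],
  [[0, 0, 2], 0, 255],
  [[0, 0, 4], 0, 255],
  [[0, 0, 6], 0, 255],
], newtons=90)

```text
clock: 10.42
tcp_pos: [0.4669, -0.0815, 0.079]
orientation: [0.003, 0.283, 0.959, -0.0]
wrist_force: [-0.4, -0.0, -4.2]
finger_gap: 0.0552
```

step_arm([
  [[0, 0, 1], 0, 255],
  [[0, 0, 1], 0, 255],
])

```text
clock: 10.68
tcp_pos: [0.467, -0.0817, 0.0892]
orientation: [0.003, 0.283, 0.959, -0.001]
wrist_force: [0.9, -0.1, -3.5]
finger_gap: 0.0549
```

```bash
python3 - <<'E'
from h import *
s=env.get_state(); t=s['tcp_pos']; print(t,s['orientation'],s['wrist_force'],s['ft_torque'],s['finger_gap'])
c=cam('wrist','w7.png');c=cam('side','s7.png')
print(proj(c,[t[0],t[1],t[2]+.067-.084]))
E
```

```text
[ 0.46697242 -0.08169041  0.08916581] [ 3.18336200e-03  2.82585677e-01  9.59236649e-01 -5.02693682e-04] [ 0.92070032 -0.10051653 -3.50123403] [-0.04340212 -0.03048288  0.03249914] 0.05488735482795147
[326.00695324 260.41483008]
```

View pics/w7.png

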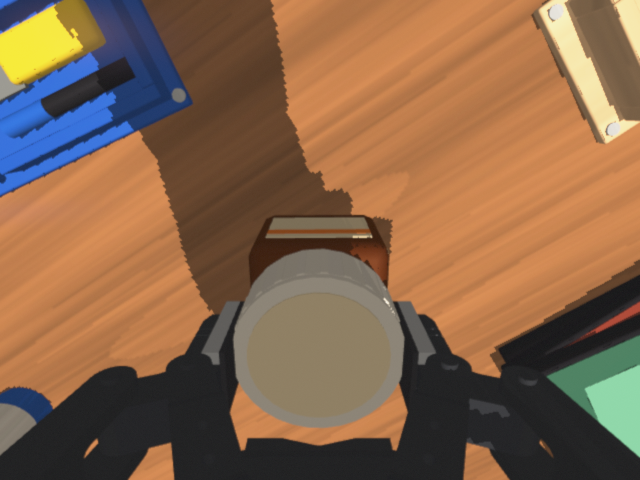

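View pics/s7.png

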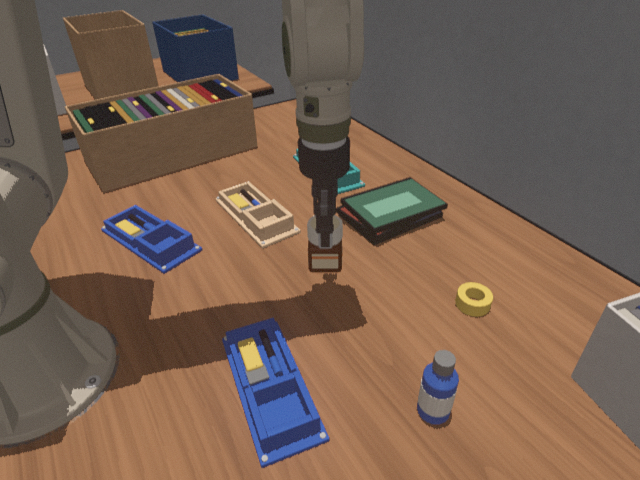

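Lifted and upright, about 4 N of load. I'll get the offset of the lid axis from the tool axis.

```bash
python3 - <<'E'
from h import *
s=env.get_state(); t=s['tcp_pos']; c=cam('wrist')
z=t[2]-.019+.084
hsv=cv2.cvtColor(c['frame'],cv2.COLOR_RGB2HSV)
print(hsv[355,320],hsv[300,320],hsv[420,320],hsv[355,242])
m=cv2.inRange(hsv,(20,50,110),(35,90,170)); n,l,st,ce=cv2.connectedComponentsWithStats(m); i=l[355,320]; print(st[i])
cn,_=cv2.findContours((l==i).astype(np.uint8),0,2);e=cv2.fitEllipse(cv2.convexHull(max(cn,key=len))); p=ray(c,*e[0],z); print(e,p,t,p-t, 'diam',np.linalg.norm(ray(c,235,355,z)-ray(c,404,355,z)))
x=np.array([-.84,.542]); y=np.array([.542,.84]); print('along x',(p-t)[:2]@x,'along y',(p-t)[:2]@y)
E
```

```text
[ 19  75 143] [ 20  76 144] [ 20  38 140] [ 19  40 141]
[     0      0    640    480 301423]Traceback (most recent call last):
  File "<stdin>", line 7, in <module>
cv2.error: OpenCV(4.12.0) /io/opencv/modules/imgproc/src/shapedescr.cpp:361: error: (-201:Incorrect size of input array) There should be at least 5 points to fit the ellipse in function 'fitEllipseNoDirect'
```

```bash
python3 - <<'E'
from h import *
s=env.get_state(); t=s['tcp_pos']; c=cam('wrist')
z=t[2]-.019+.084
hsv=cv2.cvtColor(c['frame'],cv2.COLOR_RGB2HSV)
m=cv2.inRange(hsv,(14,60,110),(35,95,170)); n,l,st,ce=cv2.connectedComponentsWithStats(m); i=l[355,320]; print(st[i])
cn,_=cv2.findContours((l==i).astype(np.uint8),0,2);e=cv2.fitEllipse(cv2.convexHull(max(cn,key=len))); p=ray(c,*e[0],z); print(e,p,t,p-t, 'diam',np.linalg.norm(ray(c,235,355,z)-ray(c,404,355,z)))
x=np.array([-.84,.542]); y=np.array([.542,.84]); print('along x',(p-t)[:2]@x,'along y',(p-t)[:2]@y)
E
```

```text
[  247   293   144   124 14090]
((318.2994384765625, 354.53076171875), (124.67414093017578, 143.72561645507812), 90.48226165771484) [ 0.4648627  -0.08059106  0.15308028] [ 0.46609931 -0.08128621  0.08808028] [-0.00123662  0.00069515  0.065     ] diam 0.054988258352794486
along x 0.0014155296609293271 along y -8.63219278894041e-05
```

step_arm([
  [[0, 4, 0.5], 0.12, 255],
  [[0, 9, 0.5], 0.27, 255],
  [[0, 14.5, 0.5], 0.42, 255],
  [[0, 19.5, 0.5], 0.56, 255],
  [[0.05, 23.4, 0.3], 0.63, 255],
])

```text
clock: 11.5
tcp_pos: [0.466, 0.1546, 0.0905]
orientation: [0.002, -0.031, 1.0, 0.0]
wrist_force: [1.2, 0.3, -4.2]
finger_gap: 0.055
```

step_arm([
  [[0, 0, 0], 0, 255],
  [[0, 0, -1], 0, 255],
  [[0, 0, -1], 0, 255],
])

```text
clock: 11.88
tcp_pos: [0.4648, 0.1534, 0.0791]
orientation: [0.0, -0.03, 1.0, -0.0]
wrist_force: [-0.5, -0.0, -3.2]
finger_gap: 0.0547
```

```bash
python3 - <<'E'
from h import *
s=env.get_state(); t=s['tcp_pos']; q=s['orientation']; print(s['clock'],t,q,'psi',np.arctan2(2*q[2]**2-1,2*q[1]*q[2]),s['wrist_force'],s['ft_torque'],s['finger_gap'])
c=cam('wrist','w8.png');c=cam('side','s8.png')
c=cam('top','t8.png')
a=cv2.imread('pics/s8.png'); cv2.imwrite('pics/s8c.png',cv2.resize(a[130:270,170:330],None,fx=4,fy=4,interpolation=cv2.INTER_CUBIC))
E
```

```text
11.875 [0.46482753 0.15343172 0.079086  ] [ 3.18017386e-04 -2.96598735e-02  9.99559997e-01 -6.11924113e-05] psi 1.630124783912812 [-0.53662078 -0.01767222 -3.1718651 ] [-0.01772153  0.0579788   0.0469227 ] 0.05473815772559706
```

View pics/w8.png

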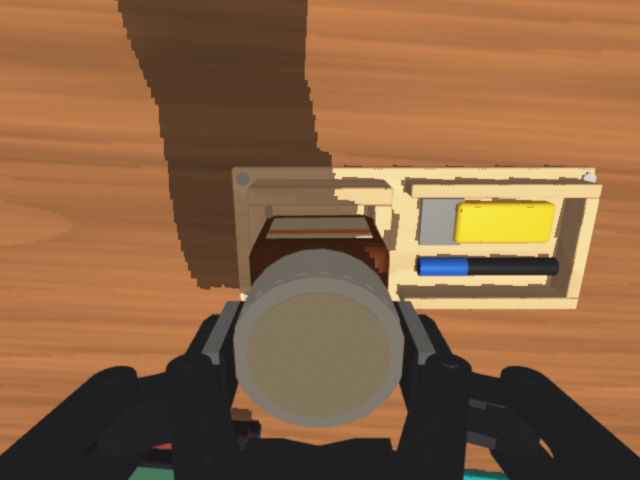

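View pics/s8c.png

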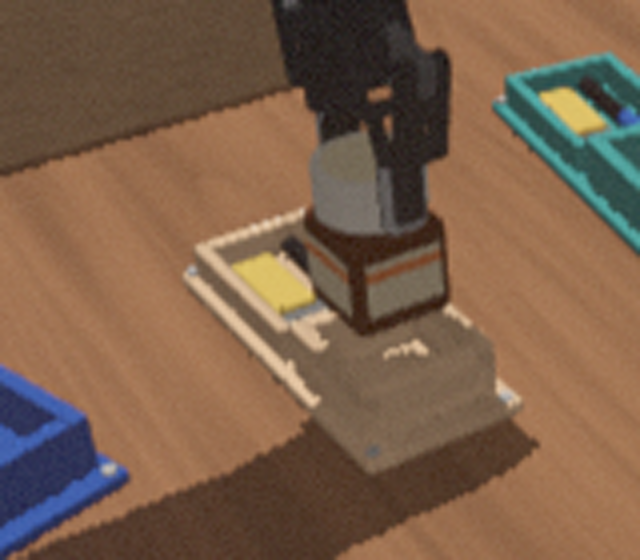

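```bash
python3 - <<'E'
from h import *
a=cv2.imread('pics/side0.png'); cv2.imwrite('pics/s0c.png',cv2.resize(a[175:250,210:305],None,fx=8,fy=8,interpolation=cv2.INTER_CUBIC)[:600])
c=cam('side'); g=lambda u,v,z: ray(c,170+u/4,130+v/4,z)
print('jar side ctr',g(374,217,.114), [g(443,212,.114),g(305,222,.114),g(350,253,.114)])
t=env.get_state()['tcp_pos'];print(t)
E
```

```text
jar side ctr [0.46102243 0.14375247 0.114     ] [array([0.49223595, 0.1293103 , 0.114     ]), array([0.4300045 , 0.15810415, 0.114     ]), array([0.4362732 , 0.11913932, 0.114     ])]
[0.46624617 0.1537838  0.08057423]
```

View pics/s0c.png

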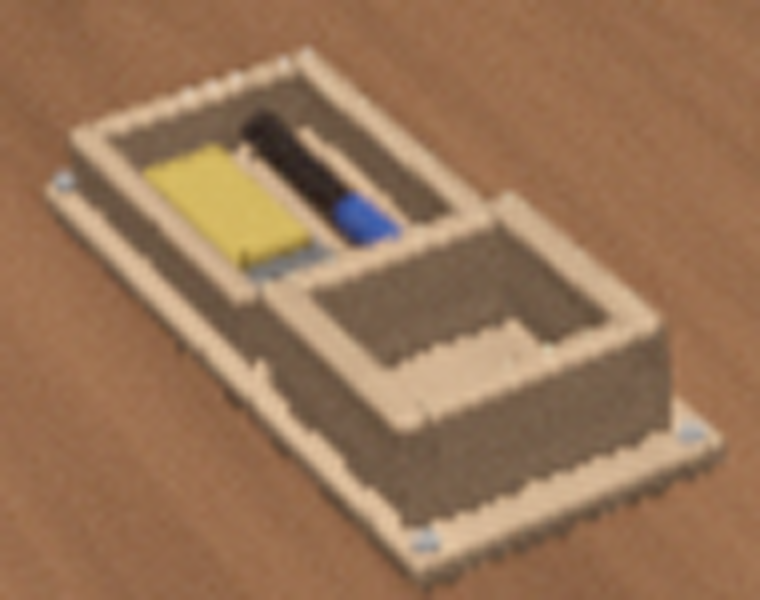

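```bash
python3 - <<'E'
from h import *
a=cv2.imread('pics/s8.png'); cv2.imwrite('pics/s8d.png',cv2.resize(a[160:250,225:305],None,fx=6.6,fy=6.6,interpolation=cv2.INTER_CUBIC))
c=cam('side'); g=lambda u,v,z: ray(c,210+u/8,175+v/8,z)
Q=[g(*p,.04) for p in [(262,287),(410,432),(665,325),(508,192)]]
print('well side',np.mean(Q,0),(Q[0]+Q[2])/2,(Q[1]+Q[3])/2,[round(float(np.linalg.norm(Q[i]-Q[(i+1)%4])),4) for i in range(4)])
S=[g(*p,.008) for p in [(65,180),(425,540),(692,433)]]; print('screws',S,'ctr',(S[0]+S[2])/2); d=S[0]-S[1]; y=d/np.linalg.norm(d); print(np.linalg.norm(d),'yaw',np.arctan2(-y[0],y[1]),'well',(S[0]+S[2])/2-.058*y)
# predicted jar model corners
t=env.get_state()['tcp_pos']
for z in (.114,.06): print(z,[((proj(c,[t[0]+dx*np.cos(.057)-dy*np.sin(.057),t[1]+dx*np.sin(.057)+dy*np.cos(.057),z])-[225,160])*6.6).round() for dx,dy in ((.026,-.026),(-.026,-.026),(-.026,.026))])
E
```

```text
well side [0.46544222 0.14843351 0.04      ] [0.46556939 0.1485429  0.04      ] [0.46531506 0.14832412 0.04      ] [0.081, 0.0771, 0.0805, 0.0765]
screws [array([0.41538885, 0.3157426 , 0.008     ]), array([0.42892369, 0.10155895, 0.008     ]), array([0.50902948, 0.10534719, 0.008     ])] ctr [0.46220917 0.2105449  0.008     ]
0.21461086761363957 yaw 0.06310877926271401 well [0.46586705 0.15266036 0.008     ]
0.114 [array([372., 150.]), array([221., 203.]), array([140., 132.])]
0.06 [array([384., 300.]), array([238., 355.]), array([159., 280.])]
```

View pics/s8d.png

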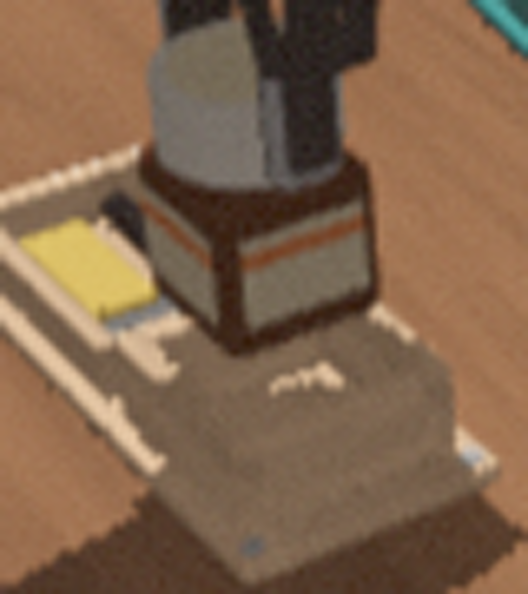

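The jar hangs upright above the well, square to it. The well reads (0.468, 0.153) from the wrist, (0.466, 0.153) from the side and (0.464, 0.154) from the top, against TCP (0.466, 0.154). Lower slowly, watching the force.

step_arm([
  [[0.05, -0.05, -1], 0, 255],
  [[0.05, -0.05, -1.8], 0, 255],
  [[0.05, -0.05, -2.3], 0, 255],
  [[0.05, -0.05, -2.6], 0, 255],
])

```text
clock: 12.62
tcp_pos: [0.4664, 0.1534, 0.0541]
orientation: [0.001, -0.03, 1.0, 0.0]
wrist_force: [0.2, -0.6, -4.8]
finger_gap: 0.0548
```

step_arm([
  [[0, 0, -0.4], 0, 255],
  [[0, 0, -0.7], 0, 255],
])

```text
clock: 12.88
tcp_pos: [0.4664, 0.1535, 0.0469]
orientation: [0.001, -0.03, 1.0, 0.0]
wrist_force: [0.3, 0.7, -4.1]
finger_gap: 0.0552
```

It is 12 mm into the well, past the taper, with no contact. Continue.

step_arm([
  [[0, 0, -0.5], 0, 255],
  [[0, 0, -0.9], 0, 255],
  [[0, 0, -1.3], 0, 255],
  [[0, 0, -1.6], 0, 255],
])

```text
clock: 13.38
tcp_pos: [0.4663, 0.1535, 0.0306]
orientation: [0.001, -0.03, 1.0, 0.0]
wrist_force: [1.2, -0.2, -3.1]
finger_gap: 0.0551
```

step_arm([
  [[0, 0, -0.15], 0, 255],
  [[0, 0, -0.3], 0, 255],
])

```text
clock: 13.62
tcp_pos: [0.4664, 0.1536, 0.0277]
orientation: [0.001, -0.03, 1.0, 0.0]
wrist_force: [-2.2, 1.0, 3.6]
finger_gap: 0.0548
```

The floor is felt at tcp 0.0277 (expected ~0.027). Hold and check.

step_arm([
  [[0, 0, -0.05], 0, 255],
  [[0, 0, -0.05], 0, 255],
])

```text
clock: 13.88
tcp_pos: [0.4666, 0.1538, 0.0277]
orientation: [0.002, -0.03, 1.0, 0.001]
wrist_force: [-1.6, 1.2, 2.3]
finger_gap: 0.0549
```

```bash
python3 - <<'E'
from h import *
s=env.get_state(); t=s['tcp_pos']; q=s['orientation']; print(s['clock'],t,'psi',np.arctan2(2*q[2]**2-1,2*q[1]*q[2]),s['wrist_force'],s['ft_torque'],s['finger_gap'],s['joint_pos'])
c=cam('wrist','w9.png');c=cam('side','s9.png')
a=cv2.imread('pics/s9.png');b=cv2.imread('pics/w9.png')
A=cv2.resize(a[160:250,215:305],(400,400),interpolation=cv2.INTER_CUBIC); B=cv2.resize(b[150:450,170:470],(400,400),interpolation=cv2.INTER_CUBIC)
cv2.imwrite('pics/s9c.png',np.hstack([A,B]))
E
```

```text
13.875 [0.46658256 0.15378757 0.02772691] psi 1.6308377079584653 [-1.58282337  1.20404739  2.27996035] [0.10615189 0.41678379 0.05526358] 0.054906550387275224 [ 1.54372299e-01  2.70980979e-01 -4.50581222e-01  8.45620610e-01
  6.46449547e-04  9.43322884e-02]
```

View pics/s9c.png

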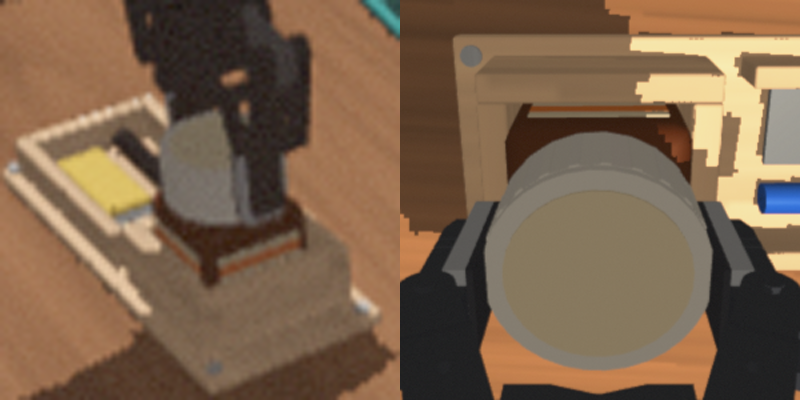

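Side and wrist views show the jar seated square in the well, its shoulder about 22 mm over the rim with the lid still on. The fingertips sit at the lid's lower edge, above the shoulder. Now unscrew anticlockwise.

step_arm([
  [[0, 0, 0], 0.08, 255],
  [[0, 0, 0], 0.18, 255],
  [[0, 0, 0], 0.3, 255],
  [[0, 0, 0.03], 0.42, 255],
], newtons=100)

```text
clock: 14.48
tcp_pos: [0.4677, 0.1538, 0.0282]
orientation: [0.002, -0.239, 0.971, 0.001]
wrist_force: [0.4, 0.2, -2.0]
finger_gap: 0.055
```

```bash
python3 - <<'E'
from h import *
s=env.get_state(); t=s['tcp_pos']; q=s['orientation']; print(s['clock'],t,'psi',np.arctan2(2*q[2]**2-1,2*q[1]*q[2]),s['wrist_force'],s['ft_torque'],s['finger_gap'],s['joint_pos'])
E
```

```text
14.475 [0.46765458 0.15381908 0.02816153] psi 2.0542173265075405 [ 0.3714566  0.212677  -1.9980052] [ 0.08577151 -0.21022067 -0.16909429] 0.0549754422351925 [ 0.15319526  0.27115623 -0.44908181  0.84572813  0.00195075 -0.33021787]
```

step_arm([
  [[0, 0, 0], 0.12, 255],
  [[0, 0, 0.02], 0.25, 255],
  [[0, 0, 0.04], 0.38, 255],
])

```text
clock: 14.85
tcp_pos: [0.4682, 0.1541, 0.0285]
orientation: [0.003, -0.42, 0.907, 0.001]
wrist_force: [-0.4, 1.8, -1.4]
finger_gap: 0.0552
```

```bash
python3 - <<'E'
from h import *
s=env.get_state(); t=s['tcp_pos']; q=s['orientation']; print(s['clock'],t,'psi',np.arctan2(2*q[2]**2-1,2*q[1]*q[2]),s['wrist_force'],s['ft_torque'],s['finger_gap'],s['joint_pos'])
c=cam('wrist','w10.png');c=cam('side','s10.png')
a=cv2.imread('pics/s10.png');b=cv2.imread('pics/w10.png')
A=cv2.resize(a[160:250,215:305],(400,400),interpolation=cv2.INTER_CUBIC); B=cv2.resize(b[150:450,170:470],(400,400),interpolation=cv2.INTER_CUBIC)
cv2.imwrite('pics/s10c.png',np.hstack([A,B]))
E
```

```text
14.85 [0.46815311 0.15405682 0.02854378] psi 2.438520069579176 [-0.35142353  1.79470467 -1.42186251] [ 0.36202593  0.08397777 -0.05345336] 0.055223198483545066 [ 0.1520872   0.27165106 -0.44728283  0.8472538   0.00402805 -0.71562012]
```

View pics/s10c.png

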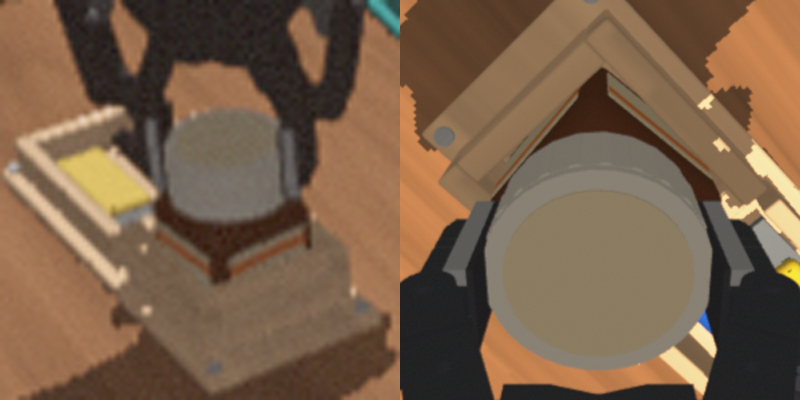

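The jar is braced in the well and has turned only slightly, with the lid turning with the jaws (0.81 rad so far). Finish to about 1.2 rad total.

step_arm([
  [[0, 0, 0], 0.13, 255],
  [[0, 0, 0], 0.26, 255],
  [[0, 0, 0.02], 0.39, 255],
  [[0, 0, 0.02], 0.39, 255],
])

```text
clock: 15.45
tcp_pos: [0.4679, 0.1543, 0.0287]
orientation: [0.002, -0.585, 0.811, 0.002]
wrist_force: [-2.6, 1.5, 0.3]
finger_gap: 0.0547
```

```bash
python3 - <<'E'
from h import *
s=env.get_state(); t=s['tcp_pos']; q=s['orientation']; print(s['clock'],t,'psi',np.arctan2(2*q[2]**2-1,2*q[1]*q[2]),s['wrist_force'],s['ft_torque'],s['finger_gap'],s['joint_pos'])
c=cam('wrist','w11.png');c=cam('side','s11.png')
a=cv2.imread('pics/s11.png');b=cv2.imread('pics/w11.png')
A=cv2.resize(a[160:250,215:305],(400,400),interpolation=cv2.INTER_CUBIC); B=cv2.resize(b[150:450,170:470],(400,400),interpolation=cv2.INTER_CUBIC)
cv2.imwrite('pics/s11c.png',np.hstack([A,B]))
E
```

```text
15.45 [0.46791495 0.15430155 0.02873834] psi 2.8214242740993085 [-2.61700256  1.46357618  0.29415724] [ 0.49925322  0.26096877 -0.03400798] 0.054691075216685696 [ 0.15136057  0.27272665 -0.44520697  0.85040165  0.00590725 -1.09925039]
```

View pics/s11c.png

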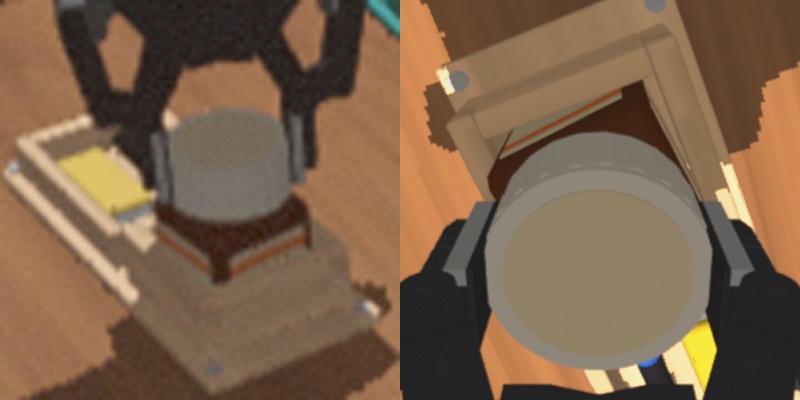

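The torque has dropped to about 0 and the jar is still square in the well. Lift a little and watch for the jar's weight.

step_arm([
  [[0, 0, 0.2], 0, 255],
  [[0, 0, 0.4], 0, 255],
  [[0, 0, 0.6], 0, 255],
  [[0, 0, 0.6], 0, 255],
])

```text
clock: 16.05
tcp_pos: [0.468, 0.1542, 0.035]
orientation: [0.003, -0.585, 0.811, 0.002]
wrist_force: [-2.1, 1.3, 0.0]
finger_gap: 0.0549
```

```bash
python3 - <<'E'
from h import *
s=env.get_state(); t=s['tcp_pos']; print(s['clock'],t,s['wrist_force'],s['ft_torque'],s['finger_gap'])
c=cam('side','s12.png')
a=cv2.imread('pics/s12.png')
cv2.imwrite('pics/s12c.png',cv2.resize(a[150:250,215:305],None,fx=5.5,fy=5.5,interpolation=cv2.INTER_CUBIC))
E
```

```text
16.05 [0.46800369 0.15420511 0.03496967] [-2.14706293e+00  1.26199355e+00  2.59905546e-04] [ 0.28495172  0.24981782 -0.01441742] 0.05494797695168001
```

View pics/s12c.png

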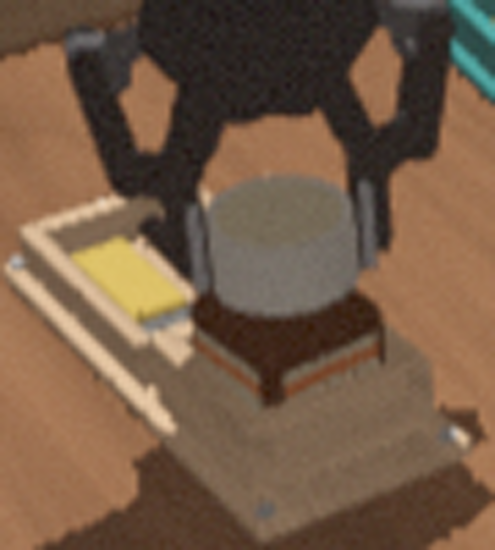

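The lid comes free with no jar weight and the jar is staying put. Lift to about 4.5 cm in total.

step_arm([
  [[-0.05, 0.03, 0.8], 0, 255],
  [[-0.05, 0.03, 1.8], 0, 255],
  [[-0.05, 0.03, 2.8], 0, 255],
  [[-0.05, 0.03, 3.6], 0, 255],
  [[-0.05, 0.03, 4], 0, 255],
])

```text
clock: 16.73
tcp_pos: [0.468, 0.1546, 0.0758]
orientation: [0.003, -0.585, 0.811, 0.002]
wrist_force: [-0.2, 1.3, -0.3]
finger_gap: 0.0547
```

step_arm([
  [[0, 0, 0], 0, 255],
  [[0, 0, 0], 0, 255],
  [[0, 0, 0], 0, 255],
])

```text
clock: 17.1
tcp_pos: [0.4677, 0.1545, 0.0754]
orientation: [0.003, -0.585, 0.811, 0.002]
wrist_force: [-0.5, 0.5, -0.5]
finger_gap: 0.0547
```

```bash
python3 - <<'E'
from h import *
s=env.get_state(); t=s['tcp_pos']; print(s['clock'],t,s['orientation'],s['wrist_force'],s['ft_torque'],s['finger_gap'],abs(s['qvel']).max())
c=cam('side','s13.png');w=cam('wrist','w13.png')
a=cv2.imread('pics/s13.png');b=cv2.imread('pics/w13.png')
A=cv2.resize(a[135:250,205:315],(400,418),interpolation=cv2.INTER_CUBIC); B=cv2.resize(b[100:450,150:485],(400,418),interpolation=cv2.INTER_CUBIC)
cv2.imwrite('pics/s13c.png',np.hstack([A,B]))
print('rim centre pred side',(proj(c,[.4665,.1535,.088])-[205,135])*3.636,'lid low edge pred',(proj(c,[t[0],t[1],t[2]+.0385])-[205,135])*3.636)
E
```

```text
17.1 [0.46766014 0.15450306 0.07543231] [ 0.00271558 -0.58515199  0.81091699  0.00184642] [-0.51674897  0.46401572 -0.54786824] [ 0.01819689 -0.02273441  0.01246825] 0.05473559647088896 0.0018850487583142183
rim centre pred side [218.21261688 209.04536819] lid low edge pred [215.06914932 167.54590636]
```

View pics/s13c.png

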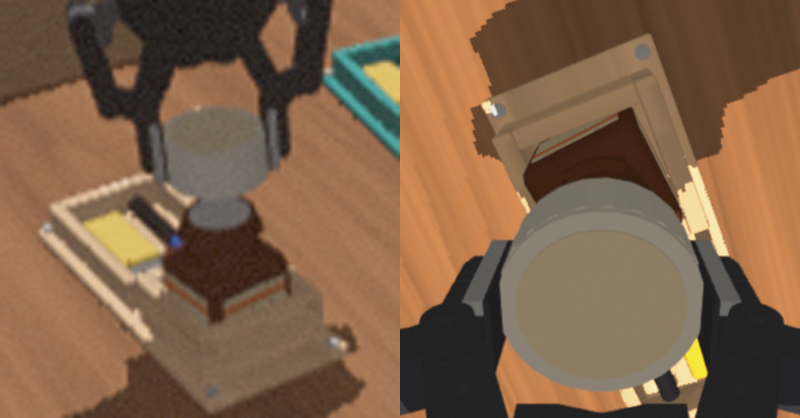

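The open jar's foil seal shows at (218,212) in the side crop (predicted (218,209)), and the jar is still home. The lid is level above it, its lower edge about 25 mm over the rim by the 47.7 mm of travel from the seated height. It isn't touching anything and the arm is at rest. Handing in.

```bash
python3 -c "
from workcell import env
print(env.hand_in())"
```

```text
the job is handed in; nothing more can be done
None
```

The job is handed in at about 17 s of the 45 s allowed; it reports no verdict. The square amber jar stands home in the plywood rack's well. I unscrewed its white lid there with a 1.2 rad (69°) turn and lifted it straight off. The gripper now holds it level above the open jar.

**Last checks:**
- **Jar:** the pictures show it upright and square in the well, with its foil seal within about 1 mm of where I predicted it.
- **Lid:** its lower edge is about 25 mm above the rim, worked out from the arm's travel. The wrist force was down to about 0.5 N, the moment was near zero and the arm was at rest.
- **Lid turn:** I couldn't measure this directly because the lid has no marks. I took it from the wrist turn, the torque falling to near zero, and the lid lifting without the jar's weight.
- **Bystanders:** I did not measure the bottle, roll and cases again at the end. The arm stayed clear of them.

**What failed or disagreed:**
- **First grasp missed:** the fingers shut above the lid because the real fingertips sit about 35 mm higher than the reported TCP. I found this by touching the lid's top with about 12 N; the side view suggested about 30 mm. The second grasp held.
- **Well position:** the three cameras differed by up to about 4 mm. I aimed between them, and the jar went in without any noticeable contact force until it reached the floor.

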